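# Blow out the mixing cups and stack them mouth-down

## Robot

A 7-joint arm with a two-finger parallel gripper is mounted at the origin on the work surface. World frame = base frame: x ahead of the robot, y to its left, z up, the work surface at z = 0. Lengths are in m, angles in rad, forces in N, time in s.
With the tool pointing down it reaches from about 0.4 to 0.875 m from the base axis. Payload 19.3 kg.
Tool frame: the origin (TCP) lies midway between the tips of the shut fingers; the grasp point (between the pads) lies 19 mm behind it; x points along the fingers, y is the direction in which the jaws open and shut, and the axes are right-handed (so a half turn about x gives the same grasp; the last joint's range is limited). The gripper opens to 85 mm and grips with 20 to 120 N. Pads are 22 mm wide; open, the fingers measure 114 mm over their backs; the gripper's body (76 mm by 85 mm) begins 54 mm behind the grasp point. The pads swing forward as they close: fully open they stand 13 mm farther back than shut.
Start: joints at [1.044, 0.521, -0.036, 1.599, 0.021, 1.021, -0.113], TCP at [0.276, -0.561, 0.211] pointing down, gripper open.
Joint ranges: [-2.91, 2.91], [-0.3, 2.13], [-1.5, 1.42], [0.17, 2.43], [-1.26, 4.41], [0.16, 1.93], [-2.52, 2.52]. Speed limits (rad/s): [1.89, 1.89, 2.39, 2.39, 3.01, 3.01, 3.01].

## Interface

Orientations are given as [roll, pitch, yaw] about the fixed x, y, z axes, in that order (R = Rz(yaw) Ry(pitch) Rx(roll)).
In Python, from workcell import telemetry, vision, workorder gives the robot as it stands. The module is installed in compiled form; this text tells all that it offers.
- The arm moves only by the tool play_rows, never from a script. Its argument "deltas" is a list of rows, each a list of 7 numbers: the shift along the world's x, y, z in mm, then the turn, a rotation vector about the world's x, y, z in degrees, then the finger opening in mm, from 0 to 85.4. In form: [[x, y, z, wx, wy, wz, jaw], ...]. A call has 1 to 8 rows; each row shifts and turns the commanded pose from where the row before left it; what a row does not reach is not made up. A row lasts 1/8 s, in which the tool goes at most 62.5 mm and 10.7 degrees, less where a joint would pass 70% of its speed; a pose out of reach is approached as far as the arm can. A call with a gripper value outside its range is refused whole. The fingers move at their own pace and stop on an object; "grip_force" is the grip in N (left out, the last holds). Time passes only in rows, so rows that do not move let the fingers close. It gives the time, the measured TCP pose, the force and the opening at its end, in the units of the state.
- telemetry.observe(): the state, without advancing time (a new reading comes with each control period).
- vision.grab_frame(name): name is "side" or "top"; returns the picture (480x640x3 uint8, red, green, blue); there is no depth.
- vision.camera_info(name): a dict with "mtx" (3x3 intrinsics, pixels), "rvec" (rotation vector, rad) and "tvec" (3), from world to camera coordinates, as OpenCV has them. Camera axes: x right, y down, z forward; pixel columns grow to the right and rows downward; lengths in m; the calibration is good to about 2 mm. A picture is of the moment at which its call begins. camera_info takes no time and is no camera call.
- workorder.job_done(): hands the job in, once; it reports no verdict.
The state is a dict: "clock": time; "qpos": joint angles; "qd": joint speeds; "joint_efforts": joint torques, N m; "position": TCP position; "tool_rot": TCP orientation; "force": force on the tool from outside, world axes, zero at the start; "moment": the same for the moment, N m; "grip_width": finger opening in m.
Only numpy, scipy, OpenCV 4.12 (cv2) and the standard library are available. Lean on these libraries where they do the work, as an engineer would, in place of code of your own. Each camera call takes 0.05 s, during which the arm holds its last target. There are 200 camera calls.

## Task

Swing the yellow valve lever fully over to turn the air on, then blow the sawdust out of each mixing cup on the bench, largest first and so on down in size (blue, yellow, green, red; some may be missing): hold it mouth-down over the nozzle and press the black sprung pad fully down for two seconds, with the air on all the while. Stack all the cups mouth-down in one straight, steady tower in the middle of the round cork mat, the largest at the bottom and each smaller one centred on the one below, and finally swing the lever fully back to turn the air off. Leave the plane, the wax tin and the sanding block where they are.

Things in the scene. Friction and masses are not known exactly. Their poses are not given: they have to be found in the camera images.
- cup_blue: blue plastic cup, steel bead round its mouth, closed at the other end; mouth 66 mm across outside, shoulder 62 mm; 42 mm from mouth to shoulder, wall 4 mm. A boss 42 mm across and 11 mm high (tip 34 mm) on the shoulder enters the next cup's mouth. Under 0.17 kg. Origin: centre of the mouth; z towards the closed end (up at the start, mouth-down). May be absent.
- cup_yellow: yellow plastic cup, steel bead round its mouth, closed at the other end; mouth 62 mm across outside, shoulder 58 mm; 40 mm from mouth to shoulder, wall 4 mm. A boss 38 mm across and 11 mm high (tip 30 mm) on the shoulder enters the next cup's mouth. Under 0.17 kg. Origin: centre of the mouth; z towards the closed end (up at the start, mouth-down). May be absent.
- cup_green: green plastic cup, steel bead round its mouth, closed at the other end; mouth 58 mm across outside, shoulder 54 mm; 38 mm from mouth to shoulder, wall 4 mm. A boss 34 mm across and 11 mm high (tip 26 mm) on the shoulder enters the next cup's mouth. Under 0.17 kg. Origin: centre of the mouth; z towards the closed end (up at the start, mouth-down). May be absent.
- cup_red: red plastic cup, steel bead round its mouth, closed at the other end; mouth 54 mm across outside, shoulder 50 mm; 36 mm from mouth to shoulder, wall 4 mm. A boss 30 mm across and 11 mm high (tip 22 mm) on the shoulder enters the next cup's mouth. Under 0.17 kg. Origin: centre of the mouth; z towards the closed end (up at the start, mouth-down). May be absent.
- station: grey steel air-blast station fixed to the bench, a slab 235 x 110 x 22 mm. Origin: on the bench right under the centre of the sprung pad; the slab runs from x = -60 to +175 mm and y = -55 to +55 mm in its frame, z up. The valve stands at x = +130 mm.
- pad_top (a point): centre of the upper face of the round black rubber sprung pad (84 mm across) on the station, 46 mm above the bench when up; moves down with the pad. A brass nozzle 12 mm across and 12 mm high stands in its middle and goes inside the cup's mouth.
- pad (a joint): how far the sprung pad is pressed down: 0 up, 0.012 m fully depressed; it springs back. Fully down, its upper face is 34 mm above the bench. It starts to move at 3 N and takes about 9 N to go fully down.
- valve (a joint): yellow air-valve lever, rad: 0 closed (leans towards the station's -y side), 1.0 open (leans to its +y side); pivots about the station's x axis, swings easily (about 1 N at the tip) and stays where it is left.
- valve_tip (a point): the tip of the valve lever, the centre of its 26 mm yellow ball, 70 mm from its pivot, which lies 44 mm above the bench; moves in the station's y direction as the lever swings. Push the lever sideways at or 10 to 20 mm below this point.
- mat_top (a point): centre of the upper face of the round cork mat, 110 mm across and 6 mm thick, fixed on the bench: the place for the stack.
- plane: wooden hand plane, 200 x 62 mm and about 95 mm high, lying on the bench; origin at the centre of its underside. Leave alone.
- wax_tin: white tin of wax with a brass-coloured lid, 74 mm across, 60 mm high; origin at the centre of its underside. Leave alone.
- sanding_block: cork sanding block 110 x 60 x 35 mm; origin at the centre of its underside. Leave alone.
Mind the look-alikes: they are no part of the job. Of the things shaped like the cup_red, the red one is meant.

How it is judged:
By the outcome, as a careful person would: the job done as asked, in the order asked, and still so for the second after the job is handed in, with the robot touching nothing.
Of cup_blue, cup_yellow, cup_green, cup_red only 3 to 4 are there at a start; the rules pass over those that are not, and their reading is None.
At some moment in a run one of cup_blue, cup_yellow, cup_green, cup_red may be knocked a few centimetres aside while the robot is not near it.
Once in a run the grip may slacken for a moment while it holds something.
It also fails if it takes over 210 s, if anything falls off the work surface, if the arm or the gripper's body presses on something with over 40 N, if the wrist force passes 120 N, or if a joint passes its speed limit or range.

## Working session

There is one attempt and no reset: what is moved stays moved. The work goes in short steps, Python scripts to look and compute and a tool call to move; the robot and the scene stay as the last step left them, time stands still between calls to the robot, and variables do not carry over. Pictures are saved under pics/ and viewed, about 12 in all and at most 16, crops included, and the job is handed in when it is done.

Besides the shell and the picture viewer there is one more tool, called after "Call:" as name([rows], argument=value, ...), one row to a line, values as JSON. play_rows: Moves the arm, as the interface text tells. Its arguments: {"type":"object","properties":{"deltas":{"type":"array","items":{"type":"array","items":{"type":"number"}}},"grip_force":{"type":"number"}},"required":["deltas"]}

```bash
mkdir -p pics
cat > h.py <<'E'
import numpy as np, cv2
from workcell import telemetry, vision, workorder
def snap(cam,name,crop=None,scale=1):
    im=vision.grab_frame(cam)[:,:,::-1]
    if crop: x0,y0,x1,y1=crop; im=im[y0:y1,x0:x1]
    if scale!=1: im=cv2.resize(im,None,fx=scale,fy=scale,interpolation=cv2.INTER_CUBIC)
    cv2.imwrite('pics/'+name+'.png',im)
def cam(c):
    i=vision.camera_info(c); R=cv2.Rodrigues(np.array(i['rvec'],float))[0]
    return np.array(i['mtx'],float),R,np.array(i['tvec'],float).ravel()
def w(c,u,v,z):
    K,R,t=cam(c); d=R.T@np.linalg.inv(K)@np.array([u,v,1.]); o=-R.T@t
    return o+d*(z-o[2])/d[2]
def px(c,p):
    K,R,t=cam(c); q=K@(R@np.array(p,float)+t); return q[:2]/q[2]
def st():
    s=telemetry.observe(); print(*[(k,np.round(np.array(s[k],float),4).tolist()) for k in ('clock','position','tool_rot','force','grip_width','qpos')])
E
python3 - <<'E'
from h import *
snap('top','t0');snap('side','s0');st()
for c in('top','side'):
    K,R,t=cam(c);print(c,K.round(1).tolist(),(-R.T@t).round(3),R.round(2).tolist())
E
```

```text
('clock', 0.1) ('position', [0.2755, -0.5607, 0.2103]) ('tool_rot', [-1.4954, 1.5699, 2.103]) ('force', [-0.978, -1.2527, -0.5529]) ('grip_width', 0.0854) ('qpos', [1.0438, 0.5219, -0.0363, 1.5999, 0.0212, 1.0211, -0.1128])
top [[486.2, 0.0, 318.5], [0.0, 486.2, 234.2], [0.0, 0.0, 1.0]] [ 0.447 -0.012  0.91 ] [[0.02, -1.0, 0.0], [-0.99, -0.02, -0.15], [0.15, 0.0, -0.99]]
side [[440.7, 0.0, 319.0], [0.0, 440.7, 248.5], [0.0, 0.0, 1.0]] [0.445 0.57  0.746] [[-0.98, -0.18, -0.02], [-0.12, 0.73, -0.67], [0.13, -0.66, -0.74]]
```

View pics/t0.png

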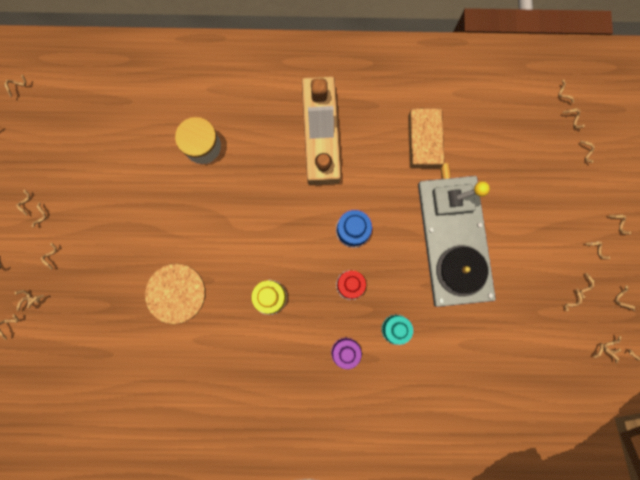

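View pics/s0.png

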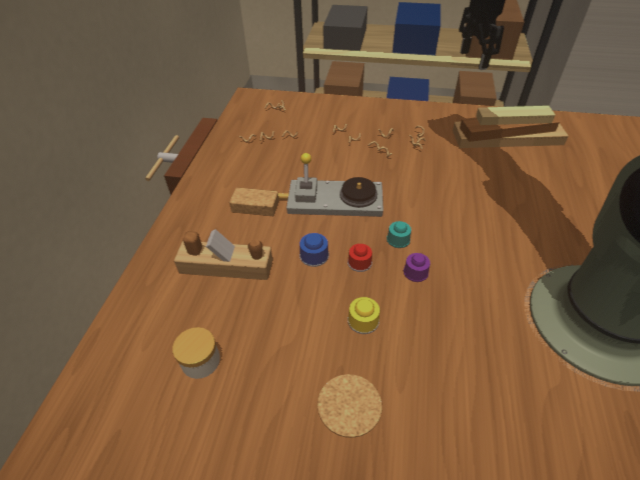

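Run:
```python
from h import *
im=vision.grab_frame('top')[:,:,::-1].copy()
cv2.imwrite('pics/c1.png',cv2.resize(im[205:375,235:515],None,fx=2.85,fy=2.85,interpolation=cv2.INTER_CUBIC))
hsv=cv2.cvtColor(im,cv2.COLOR_BGR2HSV)
for n,(u,v) in dict(blue=(355,228),yellow=(268,297),red=(351,284),teal=(398,330),purple=(347,354)).items():
    h0=hsv[v-9:v+10,u-9:u+10,0]; hm=int(np.median(h0)); 
    dh=np.abs((hsv[:,:,0].astype(int)-hm+90)%180-90)
    m=((dh<8)&(hsv[:,:,1]>110)).astype(np.uint8); k=np.zeros_like(m); k[v-26:v+27,u-26:u+27]=1; m*=k
    m=cv2.morphologyEx(m,cv2.MORPH_OPEN,np.ones((3,3)))
    nn,l,s,c=cv2.connectedComponentsWithStats(m); i=1+np.argmax(s[1:,4])
    cn=max(cv2.findContours((l==i).astype(np.uint8),0,2)[0],key=cv2.contourArea)
    (a,b),r=cv2.minEnclosingCircle(cn)
    z=.04; p=w('top',a,b,z); q=w('top',a+r,b,z)
    print(n,hm,im[v,u],s[i].tolist(),round(a,1),round(b,1),'diam mm',round(2000*np.linalg.norm(p-q),1),p.round(4))
print('pad',w('top',465,270,.046),'noz tip',w('top',466,269,.058),'tip',w('top',482,188,.044+.07*np.cos(.5)))
print('mat',w('top',175,293.5,.006))
for c in [(420,183),(480,178),(494,299),(436,306)]: print(w('top',*c,.022).round(4))
```

```text
blue 108 [196 125  73] [338, 211, 33, 34, 910] 353.7 227.7 diam mm 62.7 [ 0.5885 -0.075   0.04  ]
yellow 30 [ 77 230 228] [251, 280, 34, 34, 901] 268.0 296.6 diam mm 60.4 [0.462  0.0764 0.04  ]
red 2 [ 52  62 227] [337, 270, 30, 30, 712] 351.1 284.3 diam mm 53.8 [ 0.4862 -0.071   0.04  ]
teal 84 [182 209  74] [383, 316, 30, 28, 662] 397.4 329.0 diam mm 52.5 [ 0.4091 -0.1529  0.04  ]
purple 150 [182  98 182] [333, 339, 28, 29, 656] 346.3 353.1 diam mm 51.3 [ 0.3664 -0.0635  0.04  ]
pad [ 0.51449957 -0.2730001   0.046     ] noz tip [ 0.51534011 -0.27118644  0.058     ] tip [ 0.64961908 -0.28784078  0.10543078]
mat [0.46546438 0.25164808 0.006     ]
[ 0.6784 -0.2003  0.022 ]
[ 0.6899 -0.3133  0.022 ]
[ 0.4647 -0.3313  0.022 ]
[ 0.4504 -0.226   0.022 ]
```

View pics/c1.png

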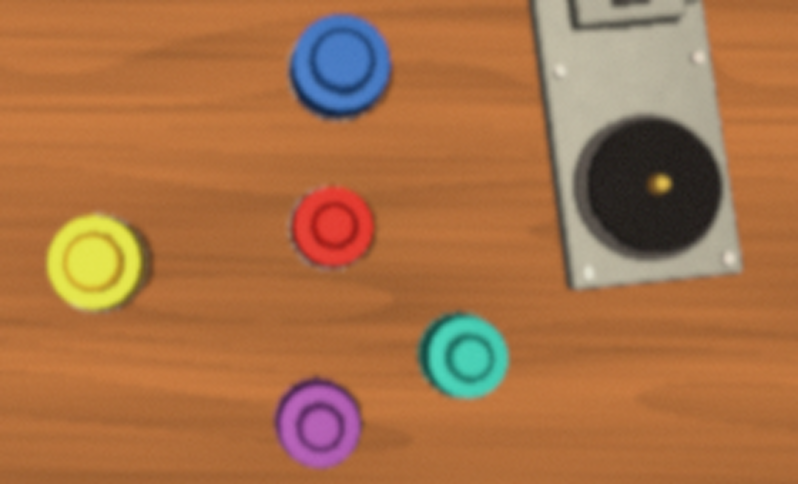

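Run:
```python
from h import *
from scipy.spatial.transform import Rotation as Ro
R=Ro.from_euler('xyz',telemetry.observe()['tool_rot']).as_matrix();print(R.round(3))
print('blue',w('top',355.7,226.1,.053),'yellow',w('top',267.3,296.9,.051),'red',w('top',352.5,284,.047))
```

```text
[[-0.     0.441 -0.897]
 [ 0.001 -0.897 -0.441]
 [-1.    -0.001  0.   ]]
blue [ 0.58924468 -0.07771379  0.053     ] yellow [0.46124977 0.07644249 0.051     ] red [ 0.48639264 -0.0730385   0.047     ]
```

Call:
play_rows([
  [31,19,0,0,0,-2.5,20],
  [31,19,0,0,0,-2.5,0],
  [31,19,0,0,0,-2.5,0],
  [31,19,0,0,0,-2.5,0],
  [31,19,0,0,0,-2.5,0],
  [31,19,0,0,0,-2.5,0],
  [31,19,0,0,0,-2.5,0],
  [31,19,0,0,0,-2.5,0],
], grip_force=40)

```text
clock: 1.15
position: [0.5245, -0.4081, 0.2106]
tool_rot: [-0.622, 1.57, 2.625]
force: [-0.3, 0.1, -0.3]
grip_width: 0.0001
```

Call:
play_rows([
  [32,19,0,0,0,0,0],
  [32,19,0,0,0,0,0],
  [32,19,0,0,0,0,0],
  [32,19,0,0,0,0,0],
  [0,0,-40,0,0,0,0],
  [0,0,-40,0,0,0,0],
  [0,0,-40,0,0,0,0],
  [0,0,0,0,0,0,0],
])

```text
clock: 2.15
position: [0.6499, -0.332, 0.0877]
tool_rot: [-0.534, 1.565, 2.716]
force: [0.1, -0.4, 1.0]
grip_width: -0.0
```

Call:
play_rows([
  [-1,10,0,0,0,0,0],
  [-1,10,0,0,0,0,0],
  [-1,10,0,0,0,0,0],
  [-1,10,0,0,0,0,0],
  [-1,10,0,0,0,0,0],
  [-1,10,0,0,0,0,0],
  [-1,10,0,0,0,0,0],
  [-1,8,0,0,0,0,0],
])

```text
clock: 3.15
position: [0.6449, -0.2542, 0.0928]
tool_rot: [2.81, 1.567, -0.223]
force: [1.2, -0.7, 2.2]
grip_width: 0.0004
```

Call:
play_rows([
  [0,3,0,0,0,0,0],
  [0,3,0,0,0,0,0],
  [0,2,0,0,0,0,0],
])

```text
clock: 3.52
position: [0.6435, -0.2469, 0.0907]
tool_rot: [0.076, 1.571, -2.958]
force: [-0.2, -0.4, 0.8]
grip_width: 0.0002
```

Run:
```python
from h import *
st();snap('side','s1',(230,110,410,245),4);st()
```

```text
('clock', 3.525) ('position', [0.6435, -0.2469, 0.0907]) ('tool_rot', [0.0761, 1.5706, -2.9579]) ('force', [-0.1856, -0.4158, 0.7866]) ('grip_width', 0.0002) ('qpos', [0.2791, 0.7531, 0.0021, 1.5076, -0.0017, 0.8811, -1.1815])
('clock', 3.575) ('position', [0.6435, -0.2466, 0.0906]) ('tool_rot', [-0.5131, 1.5704, 2.7363]) ('force', [1.2872, -0.4024, 0.5536]) ('grip_width', -0.0002) ('qpos', [0.2789, 0.7531, 0.0019, 1.5078, -0.0018, 0.8811, -1.1816])
```

View pics/s1.png

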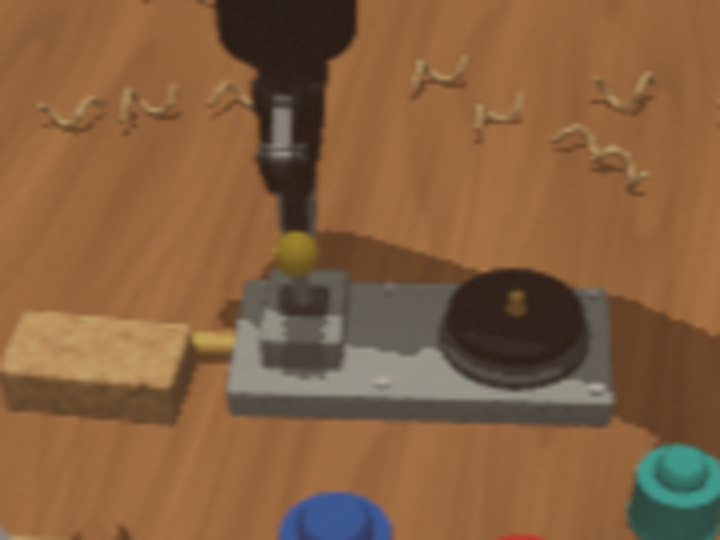

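Call:
play_rows([
  [0,4,0,0,0,0,0],
  [0,4,0,0,0,0,0],
  [0,4,0,0,0,0,0],
  [0,0,0,0,0,0,0],
])

```text
clock: 4.08
position: [0.6435, -0.2391, 0.0915]
tool_rot: [1.7, 1.565, -1.336]
force: [0.7, -18.4, 3.3]
grip_width: 0.0003
```

Run:
```python
from h import *
st()
for a in (-.5,0,.25,.4,.5):
    y=.07*np.sin(a); z=.044+.07*np.cos(a); p=[.6435-.1045*y,-.2595+.9945*y,z]; print(a,px('side',p).round(1),np.round(p,3))
im=vision.grab_frame('side')[:,:,::-1]; h=cv2.cvtColor(im,cv2.COLOR_BGR2HSV)[150:200,280:330]
m=(abs(h[:,:,0].astype(int)-27)<6)&(h[:,:,1]>170);n,l,s,c=cv2.connectedComponentsWithStats(m.astype(np.uint8));print(s[1:].tolist(),c[1:]+[280,150])
```

```text
('clock', 4.075) ('position', [0.6435, -0.2391, 0.0915]) ('tool_rot', [1.7, 1.5655, -1.3363]) ('force', [0.6564, -18.4139, 3.2807]) ('grip_width', 0.0003) ('qpos', [0.2636, 0.7465, 0.0057, 1.5195, 0.001, 0.8731, -1.1984])
-0.5 [305.8 157.5] [ 0.647 -0.293  0.105]
0 [304.3 163. ] [ 0.644 -0.26   0.114]
0.25 [303.6 168.3] [ 0.642 -0.242  0.112]
0.4 [303.3 172.1] [ 0.641 -0.232  0.108]
0.5 [303.  174.8] [ 0.64  -0.226  0.105]
[[20, 20, 8, 8, 49]] [[303.3877551  173.34693878]]
```

Call:
play_rows([
  [0,-10,0,0,0,0,0],
  [0,0,50,0,0,0,40],
  [0,0,50,0,0,0,85],
  [-14,43,0,0,0,0,85],
  [-14,43,0,0,0,0,85],
  [-14,43,0,0,0,0,85],
  [-13,43,0,0,0,0,85],
  [0,0,-30,0,0,0,85],
])

```text
clock: 5.12
position: [0.5893, -0.0689, 0.1623]
tool_rot: [-2.779, 1.567, 0.476]
force: [0.5, -1.3, -0.2]
grip_width: 0.0848
```

Run:
```python
from h import *
st();snap('top','t2',(240,160,500,340),3)
```

```text
('clock', 5.125) ('position', [0.5893, -0.0689, 0.1623]) ('tool_rot', [-2.7785, 1.5671, 0.4755]) ('force', [0.5166, -1.2654, -0.1549]) ('grip_width', 0.0848) ('qpos', [0.0298, 0.5242, -0.0174, 1.7372, 0.0091, 0.8771, -1.4495])
```

View pics/t2.png

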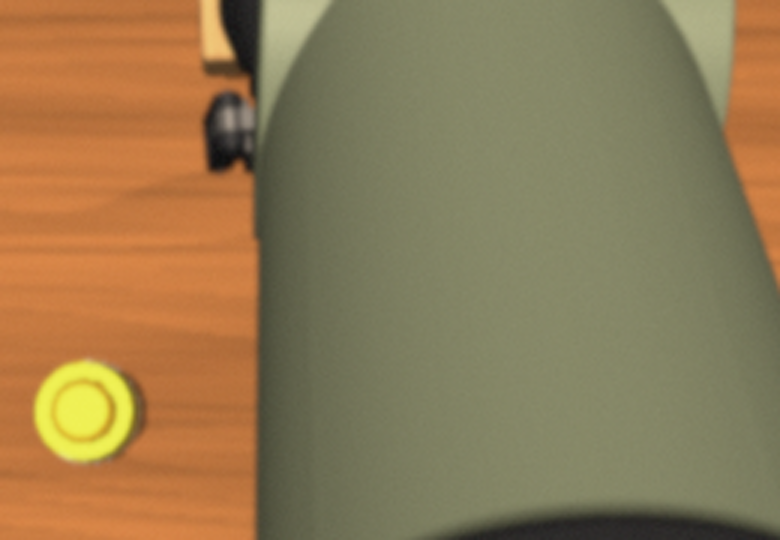

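Call:
play_rows([
  [0,-9,-40,0,0,0,85],
  [0,0,-40,0,0,0,85],
  [0,0,-40,0,0,0,85],
  [0,0,-35,0,0,0,85],
  [0,0,0,0,0,0,85],
])

```text
clock: 5.8
position: [0.587, -0.082, 0.0039]
tool_rot: [-0.188, 1.566, 3.061]
force: [-0.0, -0.0, 0.8]
grip_width: 0.0852
```

Run:
```python
from h import *
st();snap('side','s3',(240,200,400,320),5)
```

```text
('clock', 5.8) ('position', [0.587, -0.082, 0.0039]) ('tool_rot', [-0.1876, 1.5662, 3.0613]) ('force', [-0.0202, -0.003, 0.8372]) ('grip_width', 0.0852) ('qpos', [0.0512, 0.7552, -0.0176, 1.8123, 0.0217, 0.5788, -1.4434])
```

View pics/s3.png

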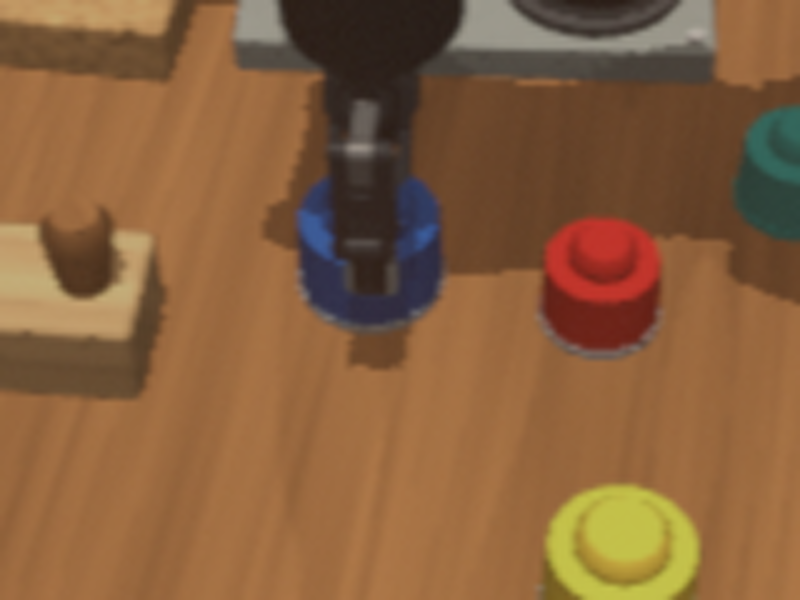

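Call:
play_rows([
  [0,0,0,0,0,0,50],
  [0,0,0,0,0,0,50],
  [0,0,0,0,0,0,50],
  [0,0,0,0,0,0,50],
  [0,0,0,0,0,0,85],
  [0,0,0,0,0,0,85],
  [0,0,0,0,0,0,85],
], grip_force=20)

```text
clock: 6.72
position: [0.5889, -0.0822, 0.0063]
tool_rot: [2.709, 1.57, -0.326]
force: [-0.1, 0.2, -1.0]
grip_width: 0.0851
```

Call:
play_rows([
  [0,0,0,0,0,10,85],
  [0,0,0,0,0,10,85],
  [0,0,0,0,0,10,85],
  [0,0,0,0,0,10,85],
  [0,0,0,0,0,10,85],
  [0,0,0,0,0,10,85],
  [0,0,0,0,0,10,85],
  [0,0,0,0,0,10,85],
])

```text
clock: 7.72
position: [0.5886, -0.0823, 0.0058]
tool_rot: [-0.109, 1.57, -1.742]
force: [-0.3, -0.9, -0.0]
grip_width: 0.0849
```

Call:
play_rows([
  [0,0,0,0,0,10,85],
  [0,0,0,0,0,0,85],
  [0,0,0,0,0,0,50],
  [0,0,0,0,0,0,50],
  [0,0,0,0,0,0,50],
  [0,0,0,0,0,0,50],
], grip_force=50)

```text
clock: 8.48
position: [0.5885, -0.082, 0.0064]
tool_rot: [-0.371, 1.57, -1.836]
force: [-4.0, 0.1, 12.9]
grip_width: 0.0599
```

```bash
cat >> h.py <<'E'
def ax():
    from scipy.spatial.transform import Rotation as Ro
    R=Ro.from_euler('xyz',telemetry.observe()['tool_rot']).as_matrix();print('jaw deg',np.degrees(np.arctan2(R[1,1],R[0,1])).round(2),'x',R[:,0].round(4))
E
python3 -c "
from h import *
st();ax()"
```

```text
('clock', 8.475) ('position', [0.5885, -0.082, 0.0064]) ('tool_rot', [-0.3708, 1.5701, -1.8363]) ('force', [-4.0394, 0.1082, 12.8862]) ('grip_width', 0.0599) ('qpos', [0.3268, 0.782, -0.4204, 1.7964, 0.4846, 0.6674, -0.2673])
jaw deg 6.03 x [-2.e-04 -7.e-04 -1.e+00]
```

Call:
play_rows([
  [0,0,10,0,0,0,50],
  [0,0,30,0,0,0,50],
  [0,0,40,0,0,0,50],
  [0,0,0,0,0,0,50],
])

```text
clock: 8.98
position: [0.5903, -0.0819, 0.0888]
tool_rot: [1.34, 1.566, -0.125]
force: [-0.2, -0.8, -1.5]
grip_width: 0.0598
```

Run:
```python
from h import *
st();ax();snap('side','s4',(240,140,400,320),4)
```

```text
('clock', 8.975) ('position', [0.5903, -0.0819, 0.0888]) ('tool_rot', [1.3396, 1.5663, -0.1249]) ('force', [-0.2026, -0.7746, -1.5255]) ('grip_width', 0.0598) ('qpos', [0.3719, 0.665, -0.4852, 1.7649, 0.41, 0.8089, -0.2052])
jaw deg 6.09 x [ 4.5e-03 -6.0e-04 -1.0e+00]
```

View pics/s4.png

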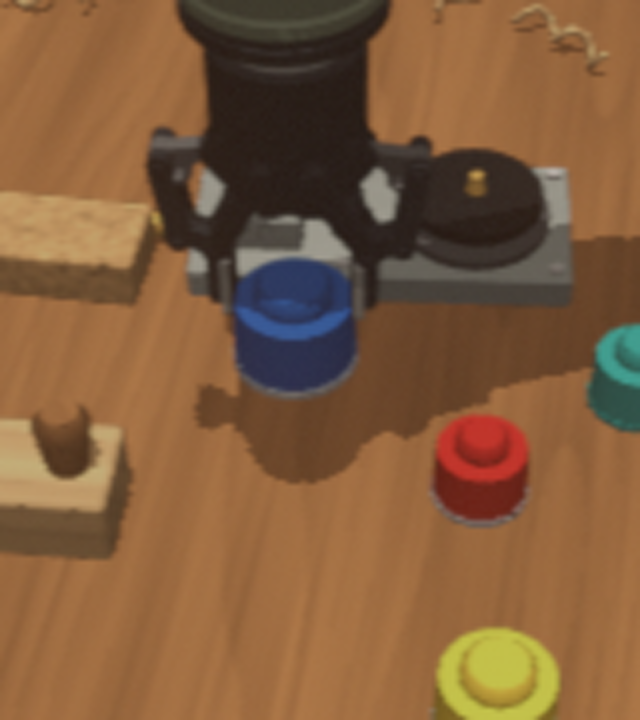

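Run:
```python
from h import *
for y in(-.082,-.0775,-.07):
  for z in (.0824,.1244,.1354): print(y,z,((px('side',[.5895,y,z])-[240,140])*4).round(0))
```

```text
-0.082 0.0824 [292. 350.]
-0.082 0.1244 [290. 292.]
-0.082 0.1354 [289. 276.]
-0.0775 0.0824 [290. 356.]
-0.0775 0.1244 [288. 298.]
-0.0775 0.1354 [287. 282.]
-0.07 0.0824 [288. 366.]
-0.07 0.1244 [285. 308.]
-0.07 0.1354 [284. 292.]
```

Call:
play_rows([
  [-13,-32,0,0,0,0,45],
  [-13,-32,0,0,0,0,45],
  [-13,-32,0,0,0,0,45],
  [-13,-32,0,0,0,0,45],
  [-12,-32,0,0,0,0,45],
  [-12,-32,0,0,0,0,45],
  [0,0,0,0,0,0,45],
  [0,0,0,0,0,0,45],
], grip_force=80)

```text
clock: 10.02
position: [0.5125, -0.2732, 0.0852]
tool_rot: [-2.561, 1.57, 2.259]
force: [-0.9, 0.3, -1.5]
grip_width: 0.0587
```

Run:
```python
from h import *
st();ax()
snap('side','s5',(260,90,440,225),4)
```

```text
('clock', 10.025) ('position', [0.5125, -0.2732, 0.0852]) ('tool_rot', [-2.5614, 1.5697, 2.2585]) ('force', [-0.9119, 0.2737, -1.4969]) ('grip_width', 0.0587) ('qpos', [0.7277, 0.6534, -0.4869, 1.8025, 0.4116, 0.7888, 0.1386])
jaw deg 6.16 x [-7.e-04  9.e-04 -1.e+00]
```

View pics/s5.png

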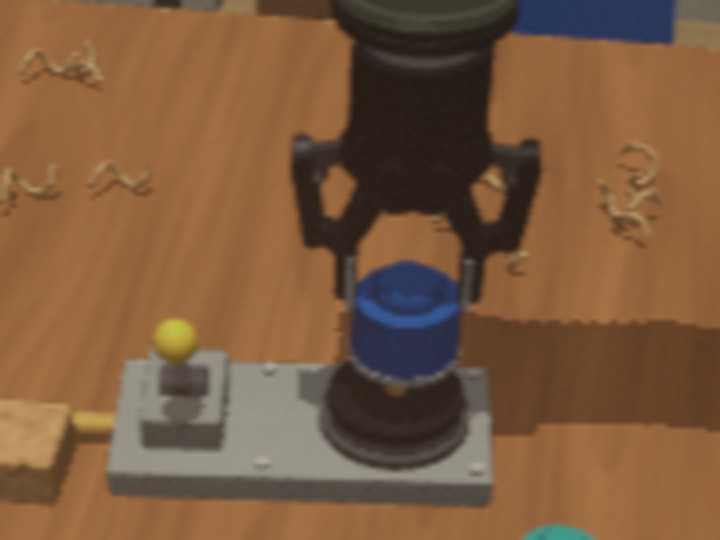

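Call:
play_rows([
  [0,0,-10,0,0,0,45],
  [0,0,-10,0,0,0,45],
  [0,0,-8,0,0,0,45],
  [0,0,-6,0,0,0,45],
  [0,0,-5,0,0,0,45],
  [0,0,-5,0,0,0,45],
  [0,0,0,0,0,0,45],
])

```text
clock: 10.95
position: [0.5126, -0.2738, 0.0417]
tool_rot: [-2.105, 1.57, 2.715]
force: [-2.7, 2.4, 5.7]
grip_width: 0.0588
```

Call:
play_rows([
  [0,0,-3,0,0,0,45],
  [0,0,-3,0,0,0,45],
  [0,0,-2,0,0,0,45],
  [0,0,0,0,0,0,45],
])

```text
clock: 11.45
position: [0.5144, -0.2745, 0.0362]
tool_rot: [0.949, 1.566, -0.514]
force: [-7.7, 3.9, 39.4]
grip_width: 0.0604
```

Call:
play_rows([
  [0,0,3,0,0,0,45],
  [0,0,0,0,0,0,45],
])

```text
clock: 11.7
position: [0.5142, -0.2743, 0.0379]
tool_rot: [1.148, 1.567, -0.315]
force: [3.0, -0.6, 6.1]
grip_width: 0.0592
```

Run:
```python
from h import *
st();ax()
snap('side','s6',(260,90,440,225),4)
```

```text
('clock', 11.7) ('position', [0.5142, -0.2743, 0.0379]) ('tool_rot', [1.1479, 1.5673, -0.3152]) ('force', [3.0189, -0.6348, 6.0535]) ('grip_width', 0.0592) ('qpos', [0.7007, 0.7214, -0.4487, 1.8224, 0.4611, 0.6992, 0.0992])
jaw deg 6.17 x [ 0.0033 -0.0011 -1.    ]
```

View pics/s6.png

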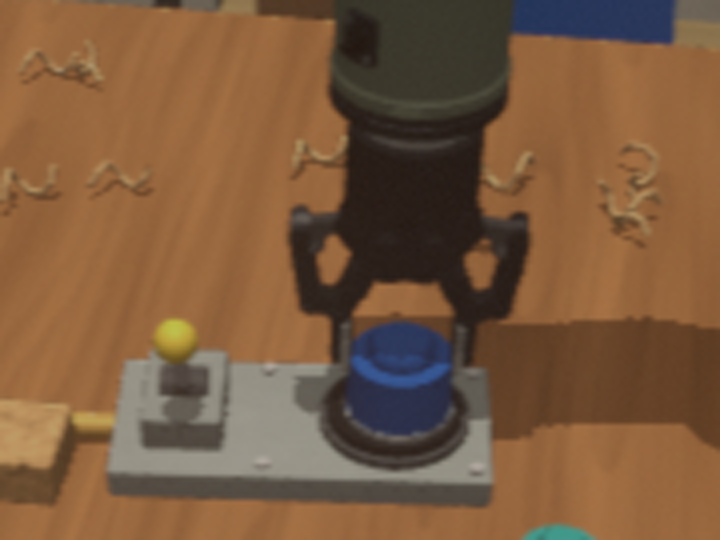

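Call:
play_rows([
  [0,0,-1.5,0,0,0,45],
  [0,0,0,0,0,0,45],
  [0,0,0,0,0,0,45],
])

```text
clock: 12.12
position: [0.5143, -0.2744, 0.0369]
tool_rot: [1.062, 1.567, -0.401]
force: [-1.8, 1.3, 21.7]
grip_width: 0.0593
```

Call:
play_rows([
  [0,0,0,0,0,0,45],
  [0,0,0,0,0,0,45],
  [0,0,0,0,0,0,45],
  [0,0,0,0,0,0,45],
  [0,0,0,0,0,0,45],
  [0,0,0,0,0,0,45],
  [0,0,0,0,0,0,45],
  [0,0,0,0,0,0,45],
])

```text
clock: 13.12
position: [0.5143, -0.2744, 0.0368]
tool_rot: [1.067, 1.567, -0.396]
force: [-1.8, 1.0, 22.3]
grip_width: 0.0592
```

Call:
play_rows([
  [0,0,0,0,0,0,45],
  [0,0,0,0,0,0,45],
  [0,0,0,0,0,0,45],
  [0,0,0,0,0,0,45],
  [0,0,0,0,0,0,45],
  [0,0,0,0,0,0,45],
  [0,0,0,0,0,0,45],
  [0,0,0,0,0,0,45],
])

```text
clock: 14.12
position: [0.5143, -0.2744, 0.0368]
tool_rot: [1.068, 1.567, -0.396]
force: [-2.0, 1.8, 21.3]
grip_width: 0.0593
```

Call:
play_rows([
  [0,0,0,0,0,0,45],
  [0,0,0,0,0,0,45],
  [0,0,0,0,0,0,45],
  [0,0,0,0,0,0,45],
])

```text
clock: 14.62
position: [0.5143, -0.2744, 0.0368]
tool_rot: [1.06, 1.567, -0.403]
force: [-1.0, 0.6, 21.8]
grip_width: 0.0592
```

Call:
play_rows([
  [0,0,20,0,0,0,45],
  [0,0,35,0,0,0,45],
  [0,0,15,0,0,0,45],
  [-4,44,0,0,0,0,45],
  [-4,44,0,0,0,0,45],
  [-4,44,0,0,0,0,45],
  [-4,44,0,0,0,0,45],
  [-4,44,0,0,0,0,45],
])

```text
clock: 15.62
position: [0.4923, -0.0527, 0.1052]
tool_rot: [0.502, 1.571, -0.961]
force: [0.8, 0.3, -1.6]
grip_width: 0.0594
```

Call:
play_rows([
  [-4,44,0,0,0,0,45],
  [-4,44,0,0,0,0,45],
  [-4,44,0,0,0,0,45],
  [-4,44,0,0,0,0,45],
  [-4,44,0,0,0,0,45],
  [-4,44,0,0,0,0,45],
  [-4,42,0,0,0,0,45],
  [0,0,0,0,0,0,45],
])

```text
clock: 16.62
position: [0.4637, 0.2554, 0.1052]
tool_rot: [-3.121, 1.569, 1.703]
force: [0.9, -0.4, -1.1]
grip_width: 0.0588
```

Run:
```python
from h import *
st();ax()
snap('side','s7',(260,280,440,460),4)
for r in (.055,):
    P=[px('side',[.4655+r*np.cos(t),.2516+r*np.sin(t),.006]) for t in np.linspace(0,6.28,5)]
print(((np.array(P)-[260,280])*4).round())
print(((px('side',[.4655,.2516,.006])-[260,280])*4).round())
```

```text
('clock', 16.625) ('position', [0.4637, 0.2554, 0.1052]) ('tool_rot', [-3.1214, 1.5691, 1.703]) ('force', [0.8655, -0.4121, -1.1182]) ('grip_width', 0.0588) ('qpos', [-0.218, 0.5633, -0.5381, 1.9252, 0.4059, 0.7608, -0.8749])
jaw deg 6.42 x [-2.0e-04  1.7e-03 -1.0e+00]
[[228. 468.]
 [336. 618.]
 [482. 511.]
 [371. 372.]
 [228. 467.]]
[354. 489.]
```

View pics/s7.png

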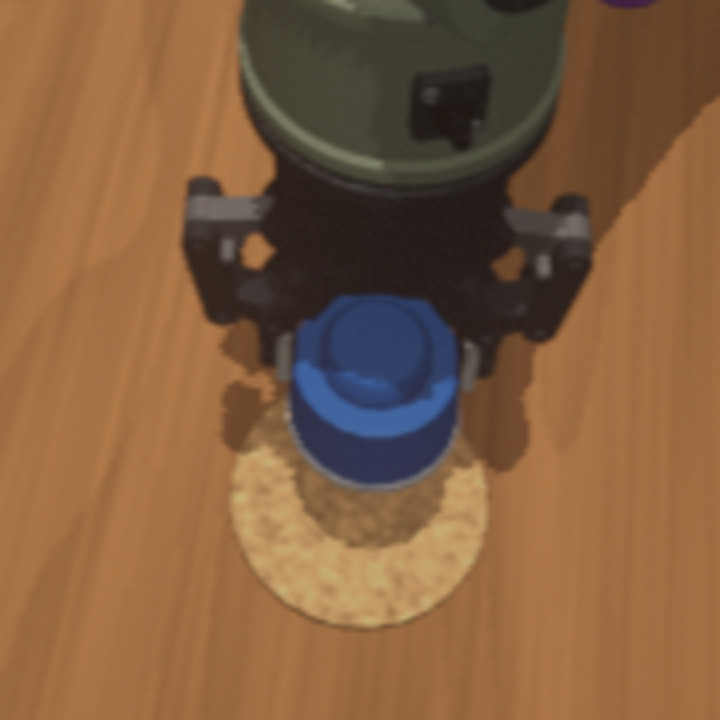

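Run:
```python
from h import *
def ell(c,x,y,z,r):
    t=np.linspace(0,6.28,200);P=np.array([px('side',[x+r*np.cos(a),y+r*np.sin(a),z]) for a in t]);P=(P-[260,280])*4
    print(c,'L',P[:,0].min().round(1),'R',P[:,0].max().round(1),'T',P[:,1].min().round(1),'B',P[:,1].max().round(1))
ell('mouth',.4637,.2554,.1024,.033);ell('mat',.4655,.2516,.006,.055);ell('boss',.4637,.2554,.1024+.053,.017)
ell('shoulder',.4637,.2554,.1024+.042,.031)
```

```text
mouth L 279.7 R 450.0 T 318.5 B 478.0
mat L 226.1 R 482.4 T 370.3 B 619.7
boss L 323.3 R 416.3 T 288.0 B 372.8
shoulder L 285.1 R 452.6 T 269.6 B 423.2
```

Call:
play_rows([
  [3,-5,-20,0,0,0,45],
  [0,0,-30,0,0,0,45],
  [0,0,-25,0,0,0,45],
  [0,0,-10,0,0,0,45],
  [0,0,-5,0,0,0,45],
  [0,0,-4,0,0,0,45],
  [0,0,0,0,0,0,45],
])

```text
clock: 17.55
position: [0.4679, 0.2471, 0.0116]
tool_rot: [1.818, 1.57, 0.355]
force: [0.7, 0.3, -1.7]
grip_width: 0.0588
```

Call:
play_rows([
  [-1,3,0,0,0,0,45],
  [0,0,-2,0,0,0,45],
  [0,0,-1,0,0,0,45],
  [0,0,0,0,0,0,45],
])

```text
clock: 18.05
position: [0.4668, 0.2508, 0.0091]
tool_rot: [2.151, 1.57, 0.689]
force: [-5.2, 0.5, 14.9]
grip_width: 0.0592
```

Call:
play_rows([
  [0,0,0,0,0,0,70],
  [0,0,0,0,0,0,85],
  [0,0,1,0,0,0,85],
  [0,0,0,0,0,0,85],
  [0,0,0,0,0,-10,85],
  [0,0,0,0,0,-10,85],
  [0,0,0,0,0,-10,85],
  [0,0,0,0,0,-10,85],
], grip_force=20)

```text
clock: 19.05
position: [0.4666, 0.2501, 0.0093]
tool_rot: [-2.209, 1.571, 1.907]
force: [0.2, -0.7, -0.7]
grip_width: 0.0847
```

Call:
play_rows([
  [0,0,0,0,0,-10,85],
  [0,0,0,0,0,-10,85],
  [0,0,0,0,0,-10,85],
  [0,0,0,0,0,-5,85],
  [0,0,0,0,0,0,85],
])

```text
clock: 19.68
position: [0.4665, 0.2502, 0.0093]
tool_rot: [1.403, 1.571, -1.368]
force: [0.7, -0.2, -0.3]
grip_width: 0.0846
```

```bash
python3 -c "
from h import *
st();ax()"
```

```text
('clock', 19.675) ('position', [0.4665, 0.2502, 0.0093]) ('tool_rot', [1.4032, 1.5706, -1.368]) ('force', [0.6718, -0.1564, -0.298]) ('grip_width', 0.0846) ('qpos', [-0.5285, 0.6807, -0.1035, 1.9811, 0.1398, 0.4866, -1.9331])
jaw deg -68.78 x [ 0.e+00 -2.e-04 -1.e+00]
```

Call:
play_rows([
  [0,0,0,0,0,0,50],
  [0,0,0,0,0,0,50],
  [0,0,0,0,0,0,50],
  [0,0,0,0,0,0,50],
  [0,0,0,0,0,0,85],
  [0,0,0,0,0,0,85],
  [0,0,50,0,0,0,85],
  [0,0,60,0,0,0,85],
])

```text
clock: 20.68
position: [0.4659, 0.2496, 0.1198]
tool_rot: [0.158, 1.568, -2.613]
force: [0.8, 0.2, 0.4]
grip_width: 0.0845
```

```bash
cat >> h.py <<'E'
RG=dict(blue=(108,8),yellow=(30,5),red=(1,4),teal=(84,6),purple=(150,8))
def blobs(im,names=RG):
    h=cv2.cvtColor(im,cv2.COLOR_BGR2HSV)
    for n in names:
        a,d=RG[n]; dh=np.abs((h[:,:,0].astype(int)-a+90)%180-90)
        m=((dh<=d)&(h[:,:,1]>150)&(h[:,:,2]>60)).astype(np.uint8)
        k,l,s,c=cv2.connectedComponentsWithStats(m)
        o=sorted([(int(s[i,4]),s[i,:4].tolist(),c[i].round(1).tolist()) for i in range(1,k)],reverse=True)[:2]
        print(n,[x for x in o if x[0]>60])
E
python3 - <<'E'
from h import *
for n,c in(('t0','top'),('s0','side')):
    print(n);blobs(cv2.imread(f'pics/{n}.png'))
    print('now');blobs(vision.grab_frame(c)[:,:,::-1])
st()
E
```

```text
t0
blue [(849, [338, 212, 33, 33], [353.8, 228.0])]
yellow [(823, [252, 281, 33, 33], [267.7, 296.6]), (74, [478, 183, 10, 10], [482.8, 187.3])]
red [(627, [337, 271, 29, 28], [351.3, 284.2])]
teal [(609, [383, 316, 29, 27], [397.1, 329.4])]
purple []
now
blue [(588, [155, 283, 37, 25], [173.6, 296.7])]
yellow [(562, [256, 281, 29, 31], [271.2, 293.7]), (85, [441, 187, 11, 10], [446.0, 191.4])]
red [(628, [337, 271, 29, 28], [351.3, 284.2])]
teal [(609, [383, 316, 29, 27], [397.1, 329.4])]
purple []
s0
blue [(102, [424, 5, 15, 16], [433.0, 10.2])]
yellow [(511, [349, 297, 31, 25], [364.2, 308.7])]
red [(503, [349, 244, 23, 26], [359.8, 256.3])]
teal []
purple []
now
blue []
yellow []
red []
teal []
purple []
('clock', 20.775) ('position', [0.469, 0.2514, 0.1245]) ('tool_rot', [-2.9563, 1.5631, 0.5547]) ('force', [1.1739, 0.0547, -0.306]) ('grip_width', 0.0848) ('qpos', [-0.5001, 0.4887, -0.1383, 1.9265, 0.0985, 0.7252, -1.8971])
```

Call:
play_rows([
  [-1,-43,0,0,0,0,85],
  [-1,-43,0,0,0,0,85],
  [-2,-44,0,0,0,0,85],
  [-1,-44,0,0,0,0,85],
  [0,0,0,0,0,0,85],
  [0,0,0,0,0,0,85],
])

```text
clock: 21.52
position: [0.4617, 0.0765, 0.1192]
tool_rot: [-1.785, 1.57, 1.727]
force: [0.7, 0.6, -0.7]
grip_width: 0.0848
```

Run:
```python
from h import *
st()
blobs(vision.grab_frame('side')[:,:,::-1])
snap('side','s8',(300,220,460,400),4)
```

```text
('clock', 21.525) ('position', [0.4617, 0.0765, 0.1192]) ('tool_rot', [-1.7847, 1.5705, 1.7265]) ('force', [0.7268, 0.552, -0.6811]) ('grip_width', 0.0848) ('qpos', [-0.1869, 0.4156, -0.1316, 2.0828, 0.0874, 0.6482, -1.5783])
blue []
yellow [(195, [349, 303, 21, 19], [357.4, 312.4])]
red [(309, [349, 244, 19, 26], [356.7, 258.8])]
teal []
purple []
```

View pics/s8.png

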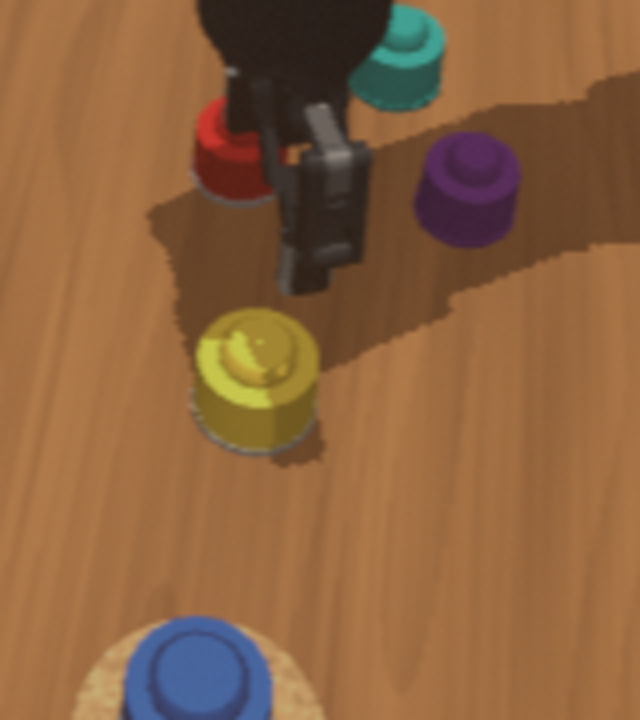

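Call:
play_rows([
  [0,0,-40,0,0,0,85],
  [0,0,-40,0,0,0,85],
  [0,0,-33,0,0,0,85],
  [0,0,0,0,0,0,50],
  [0,0,0,0,0,0,50],
  [0,0,0,0,0,0,50],
  [0,0,0,0,0,0,50],
  [0,0,0,0,0,0,85],
])

```text
clock: 22.62
position: [0.462, 0.0761, 0.0068]
tool_rot: [3.029, 1.57, 0.257]
force: [0.9, 0.3, -0.5]
grip_width: 0.0727
```

Call:
play_rows([
  [0,0,0,0,0,0,85],
  [0,0,0,0,0,5,85],
  [0,0,0,0,0,10,85],
  [0,0,0,0,0,10,85],
  [0,0,0,0,0,10,85],
  [0,0,0,0,0,10,85],
  [0,0,0,0,0,10,85],
  [0,0,0,0,0,10,85],
])

```text
clock: 23.62
position: [0.4617, 0.076, 0.0063]
tool_rot: [0.857, 1.571, -0.775]
force: [-0.1, -0.7, -0.3]
grip_width: 0.0853
```

Call:
play_rows([
  [0,0,0,0,0,10,85],
  [0,0,0,0,0,0,85],
  [0,0,0,0,0,0,45],
  [0,0,0,0,0,0,45],
  [0,0,0,0,0,0,45],
  [0,0,0,0,0,0,45],
  [0,0,0,0,0,0,45],
], grip_force=70)

```text
clock: 24.5
position: [0.4612, 0.076, 0.0068]
tool_rot: [-0.493, 1.57, -1.958]
force: [-7.1, -1.5, 20.4]
grip_width: 0.0551
```

```bash
python3 -c "
from h import *
st();ax()"
```

```text
('clock', 24.5) ('position', [0.4612, 0.076, 0.0068]) ('tool_rot', [-0.4929, 1.5698, -1.9576]) ('force', [-7.0759, -1.4978, 20.3949]) ('grip_width', 0.0551) ('qpos', [0.0275, 0.6571, -0.4171, 2.1265, 0.5802, 0.4697, -0.733])
jaw deg 6.08 x [-4.e-04 -9.e-04 -1.e+00]
```

Call:
play_rows([
  [0,0,25,0,0,0,45],
  [0,0,35,0,0,0,45],
  [0,0,24,0,0,0,45],
  [5,-35,0,0,0,0,45],
  [6,-35,0,0,0,0,45],
  [5,-35,0,0,0,0,45],
  [5,-35,0,0,0,0,45],
  [6,-35,0,0,0,0,45],
], grip_force=80)

```text
clock: 25.5
position: [0.4886, -0.1, 0.0903]
tool_rot: [-1.488, 1.571, -2.953]
force: [0.0, 0.2, -0.8]
grip_width: 0.0546
```

Call:
play_rows([
  [5,-35,0,0,0,0,45],
  [5,-35,0,0,0,0,45],
  [6,-35,0,0,0,0,45],
  [5,-35,0,0,0,0,45],
  [5,-35,0,0,0,0,45],
  [0,0,0,0,0,0,45],
  [0,0,0,0,0,0,45],
])

```text
clock: 26.38
position: [0.5145, -0.2731, 0.0901]
tool_rot: [-2.645, 1.57, 2.175]
force: [0.9, 0.3, -0.5]
grip_width: 0.0547
```

Run:
```python
from h import *
st();ax()
blobs(vision.grab_frame('side')[:,:,::-1],['yellow','red','blue'])
blobs(vision.grab_frame('top')[:,:,::-1],['red','blue','yellow'])
```

```text
('clock', 26.375) ('position', [0.5145, -0.2731, 0.0901]) ('tool_rot', [-2.6445, 1.5701, 2.175]) ('force', [0.9477, 0.2509, -0.481]) ('grip_width', 0.0547) ('qpos', [0.7512, 0.6555, -0.5247, 1.7942, 0.4348, 0.8096, 0.1179])
jaw deg 6.14 x [-4.e-04  6.e-04 -1.e+00]
yellow [(86, [349, 163, 24, 7], [359.8, 166.5])]
red [(503, [349, 244, 23, 26], [359.9, 256.3])]
blue [(318, [417, 5, 22, 21], [430.0, 16.1])]
red [(627, [337, 271, 29, 28], [351.3, 284.2])]
blue [(915, [154, 276, 36, 32], [171.9, 291.7])]
yellow [(277, [461, 250, 15, 35], [467.3, 266.7]), (84, [441, 187, 11, 10], [446.1, 191.4])]
```

Call:
play_rows([
  [0,0,-15,0,0,0,45],
  [0,0,-15,0,0,0,45],
  [0,0,-8,0,0,0,45],
  [0,0,-6,0,0,0,45],
  [0,0,-5,0,0,0,45],
  [0,0,0,0,0,0,45],
])

```text
clock: 27.22
position: [0.5144, -0.2738, 0.0413]
tool_rot: [-1.716, 1.57, 3.105]
force: [-4.2, 3.0, 7.4]
grip_width: 0.0548
```

Call:
play_rows([
  [0,0,-2,0,0,0,45],
  [0,0,-2,0,0,0,45],
  [0,0,0,0,0,0,45],
  [0,0,0,0,0,0,45],
])

```text
clock: 27.72
position: [0.5148, -0.274, 0.0402]
tool_rot: [0.042, 1.569, -1.422]
force: [-21.4, 8.8, 62.6]
grip_width: 0.0543
```

Call:
play_rows([
  [0,0,2,0,0,0,45],
  [0,0,0,0,0,0,45],
])

```text
clock: 27.98
position: [0.5147, -0.2739, 0.0407]
tool_rot: [0.129, 1.57, -1.335]
force: [-11.6, 4.5, 31.3]
grip_width: 0.0547
```

Call:
play_rows([
  [0,0,0.5,0,0,0,45],
  [0,0,0,0,0,0,45],
  [0,0,0,0,0,0,45],
  [0,0,0,0,0,0,45],
  [0,0,0,0,0,0,45],
  [0,0,0,0,0,0,45],
  [0,0,0,0,0,0,45],
  [0,0,0,0,0,0,45],
])

```text
clock: 28.98
position: [0.5147, -0.2739, 0.0409]
tool_rot: [-0.09, 1.57, -1.553]
force: [-9.3, 4.8, 22.5]
grip_width: 0.0548
```

Call:
play_rows([
  [0,0,0,0,0,0,45],
  [0,0,0,0,0,0,45],
  [0,0,0,0,0,0,45],
  [0,0,0,0,0,0,45],
  [0,0,0,0,0,0,45],
  [0,0,0,0,0,0,45],
  [0,0,0,0,0,0,45],
  [0,0,0,0,0,0,45],
])

```text
clock: 29.98
position: [0.5146, -0.2739, 0.0408]
tool_rot: [-0.149, 1.57, -1.612]
force: [-8.9, 3.8, 24.0]
grip_width: 0.055
```

Call:
play_rows([
  [0,0,0,0,0,0,45],
  [0,0,0,0,0,0,45],
  [0,0,0,0,0,0,45],
])

```text
clock: 30.35
position: [0.5147, -0.2739, 0.0408]
tool_rot: [-0.1, 1.57, -1.563]
force: [-9.4, 4.1, 23.9]
grip_width: 0.0547
```

Call:
play_rows([
  [0,0,25,0,0,0,45],
  [0,0,35,0,0,0,45],
  [0,0,20,0,0,0,45],
  [-4,43,0,0,0,0,45],
  [-4,43,0,0,0,0,45],
  [-4,43,0,0,0,0,45],
  [-4,43,0,0,0,0,45],
  [-4,43,0,0,0,0,45],
])

```text
clock: 31.35
position: [0.4944, -0.0577, 0.1197]
tool_rot: [1.277, 1.571, -0.187]
force: [1.0, -0.3, -1.9]
grip_width: 0.0544
```

Call:
play_rows([
  [-4,44,0,0,0,0,45],
  [-4,44,0,0,0,0,45],
  [-4,44,0,0,0,0,45],
  [-4,44,0,0,0,0,45],
  [-4,44,0,0,0,0,45],
  [-4,44,0,0,0,0,45],
  [-4,44,0,0,0,0,45],
  [0,0,0,0,0,0,45],
])

```text
clock: 32.35
position: [0.4658, 0.2527, 0.1197]
tool_rot: [3.045, 1.569, 1.587]
force: [0.7, -0.1, -1.6]
grip_width: 0.0544
```

Call:
play_rows([
  [0,0,0,0,0,0,45],
  [0,0,0,0,0,0,45],
])

```text
clock: 32.6
position: [0.4669, 0.2479, 0.1197]
tool_rot: [-0.236, 1.57, -1.701]
force: [-0.1, 0.2, -0.9]
grip_width: 0.0552
```

Run:
```python
from h import *
st();ax()
snap('side','s9',(260,280,440,460),4)
```

```text
('clock', 32.6) ('position', [0.4669, 0.2479, 0.1197]) ('tool_rot', [-0.2363, 1.5702, -1.7009]) ('force', [-0.1344, 0.2378, -0.93]) ('grip_width', 0.0552) ('qpos', [-0.1618, 0.5514, -0.5956, 1.9142, 0.4215, 0.8027, -0.8812])
jaw deg 6.09 x [-1.e-04 -6.e-04 -1.e+00]
```

View pics/s9.png

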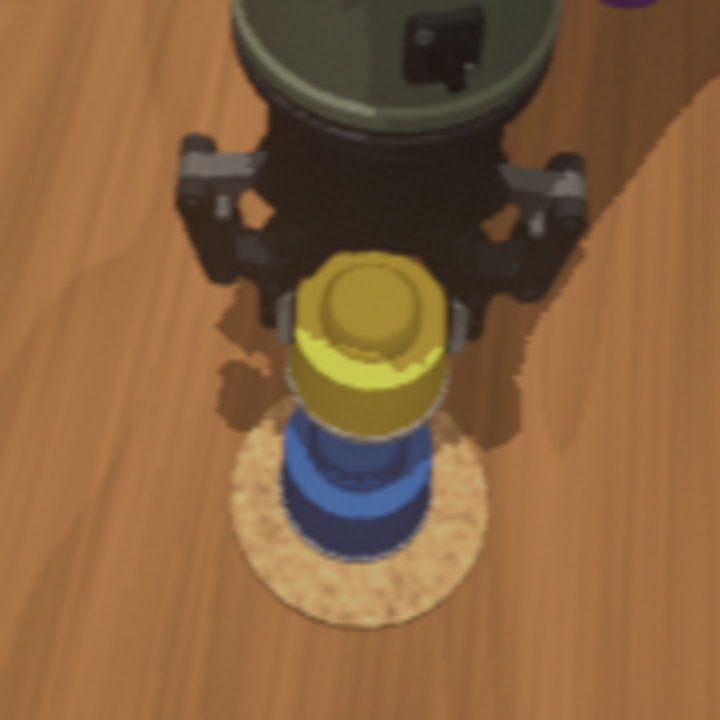

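Run:
```python
from h import *
def bb(cam_,x,y,z,r):
    P=np.array([px(cam_,[x+r*np.cos(a),y+r*np.sin(a),z]) for a in np.linspace(0,6.28,200)]);return np.r_[P.min(0),P.max(0)].round(1)
for n,a in dict(mouth=(.006,.033),sh=(.048,.031),tip=(.059,.017)).items(): print(n,bb('top',.4665,.2502,*a),(bb('side',.4665,.2502,*a)-[260,280,260,280])*4)
im=vision.grab_frame('top')[:,:,::-1]
i0=cv2.imread('pics/t0.png');h=cv2.cvtColor(i0,cv2.COLOR_BGR2HSV)
c=i0[255:335,135:215].astype(int); 
m=(c.sum(2)>370).astype(np.uint8);m=cv2.morphologyEx(m,cv2.MORPH_CLOSE,np.ones((5,5)))
k,l,s,cc=cv2.connectedComponentsWithStats(m);i=1+np.argmax(s[1:,4]);print('mat bbox',s[i],cc[i]+[135,255])
print(bb('top',.4655,.2516,.006,.055))
```

```text
mouth [157.9 275.1 193.7 311. ] [275.2 413.2 428.8 562. ]
sh [151.3 274.7 186.5 310.1] [280.  373.2 430.4 516.8]
tip [157.2 282.3 176.8 302. ] [314.4 392.4 397.6 471.2]
mat bbox [   9    8   60   62 2859] [173.9003148  293.20426723]
[145.2 263.7 204.8 323.8]
```

Call:
play_rows([
  [0,2.4,-15,0,0,0,45],
  [0,0,-15,0,0,0,45],
  [0,0,-12,0,0,0,45],
  [0,0,-10,0,0,0,45],
  [0,0,-6,0,0,0,45],
  [0,0,-4,0,0,0,45],
  [0,0,0,0,0,0,45],
  [0,0,0,0,0,0,45],
])

```text
clock: 33.7
position: [0.4668, 0.2516, 0.0581]
tool_rot: [1.913, 1.57, 0.45]
force: [0.6, 0.3, -1.1]
grip_width: 0.0546
```

Call:
play_rows([
  [0,-1.2,-1.5,0,0,0,45],
  [0,0,-1,0,0,0,45],
  [0,0,-1,0,0,0,45],
  [0,0,0,0,0,0,45],
])

```text
clock: 34.2
position: [0.4669, 0.2504, 0.0548]
tool_rot: [1.602, 1.57, 0.139]
force: [-2.2, -1.4, 10.3]
grip_width: 0.0548
```

Call:
play_rows([
  [0,0,0,0,0,0,70],
  [0,0,0,0,0,0,85],
  [0,0,1,0,0,0,85],
  [0,0,0,0,0,-5,85],
  [0,0,0,0,0,-10,85],
  [0,0,0,0,0,-10,85],
  [0,0,0,0,0,-10,85],
  [0,0,0,0,0,-10,85],
], grip_force=20)

```text
clock: 35.2
position: [0.4666, 0.2503, 0.0553]
tool_rot: [-2.255, 1.571, 1.774]
force: [-0.7, 0.5, 0.7]
grip_width: 0.0852
```

Call:
play_rows([
  [0,0,0,0,0,-10,85],
  [0,0,0,0,0,-10,85],
  [0,0,0,0,0,-10,85],
  [0,0,0,0,0,0,85],
  [0,0,0,0,0,0,85],
])

```text
clock: 35.83
position: [0.4666, 0.2504, 0.0553]
tool_rot: [-1.349, 1.571, 2.166]
force: [-0.2, 0.5, -0.4]
grip_width: 0.0852
```

```bash
python3 -c "
from h import *
st();ax()"
```

```text
('clock', 35.825) ('position', [0.4666, 0.2504, 0.0553]) ('tool_rot', [-1.3492, 1.5708, 2.1662]) ('force', [-0.2424, 0.5255, -0.4375]) ('grip_width', 0.0852) ('qpos', [-0.4625, 0.6027, -0.1924, 1.9636, 0.1952, 0.5927, -1.9812])
jaw deg -68.58 x [-0.  0. -1.]
```

Call:
play_rows([
  [0,0,0,0,0,0,45],
  [0,0,0,0,0,0,45],
  [0,0,0,0,0,0,45],
  [0,0,0,0,0,0,45],
  [0,0,0,0,0,0,85],
  [0,0,0,0,0,0,85],
  [0,0,30,0,0,0,85],
  [0,0,50,0,0,0,85],
])

```text
clock: 36.83
position: [0.4657, 0.2498, 0.1351]
tool_rot: [0.123, 1.568, -2.648]
force: [0.6, -0.0, 0.4]
grip_width: 0.0849
```

Call:
play_rows([
  [2,-40,0,0,0,0,85],
  [3,-40,0,0,0,0,85],
  [2,-40,0,0,0,0,85],
  [3,-40,0,0,0,0,85],
  [2,-40,0,0,0,0,85],
  [3,-41,0,0,0,0,85],
  [2,-41,0,0,0,0,85],
  [3,-41,0,0,0,0,85],
])

```text
clock: 37.83
position: [0.4865, -0.074, 0.1353]
tool_rot: [-3.126, 1.571, 0.385]
force: [1.3, -0.7, 1.0]
grip_width: 0.0849
```

Call:
play_rows([
  [0,0,0,0,0,0,85],
  [0,0,0,0,0,0,85],
])

```text
clock: 38.08
position: [0.4866, -0.0722, 0.1352]
tool_rot: [-1.62, 1.57, 1.891]
force: [0.0, 0.5, -0.7]
grip_width: 0.0847
```

Run:
```python
from h import *
st();ax()
im=vision.grab_frame('side')[:,:,::-1];blobs(im,['yellow','red'])
a=cv2.resize(im[220:300,310:430],None,fx=4,fy=4,interpolation=2);b=cv2.resize(im[350:450,290:410],None,fx=4,fy=3.2,interpolation=2)
cv2.imwrite('pics/s10.png',np.hstack([a,cv2.resize(im[360:440,300:420],None,fx=4,fy=4,interpolation=2)])[:, :800] if 0 else np.vstack([a,cv2.resize(im[350:420,290:410],None,fx=4,fy=4,interpolation=2)]))
```

```text
('clock', 38.075) ('position', [0.4866, -0.0722, 0.1352]) ('tool_rot', [-1.6205, 1.5704, 1.8906]) ('force', [0.0369, 0.4816, -0.735]) ('grip_width', 0.0847) ('qpos', [0.1698, 0.4233, -0.1834, 2.0098, 0.1136, 0.7181, -1.2846])
jaw deg -68.83 x [-1.e-04  3.e-04 -1.e+00]
yellow [(864, [333, 364, 36, 34], [350.6, 380.1])]
red [(508, [349, 244, 23, 26], [359.8, 256.3])]
```

View pics/s10.png

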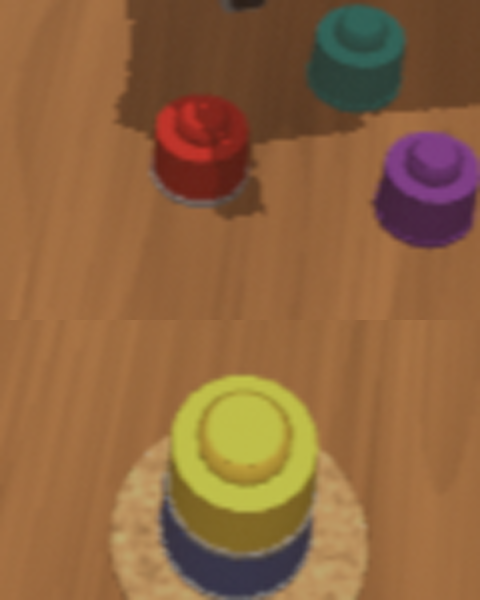

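Call:
play_rows([
  [0,0,-45,0,0,0,85],
  [0,0,-45,0,0,0,85],
  [0,0,-39,0,0,0,85],
  [0,0,0,0,0,0,40],
  [0,0,0,0,0,0,40],
  [0,0,0,0,0,0,40],
  [0,0,0,0,0,0,40],
  [0,0,0,0,0,0,40],
])

```text
clock: 39.12
position: [0.4876, -0.0726, 0.0075]
tool_rot: [2.814, 1.568, 0.042]
force: [-0.3, 2.1, 10.3]
grip_width: 0.048
```

Call:
play_rows([
  [0,0,0,0,0,0,85],
  [0,0,0,0,0,0,85],
  [0,0,0,0,0,5,85],
  [0,0,0,0,0,10,85],
  [0,0,0,0,0,10,85],
  [0,0,0,0,0,10,85],
  [0,0,0,0,0,10,85],
  [0,0,0,0,0,10,85],
])

```text
clock: 40.12
position: [0.4866, -0.0729, 0.0064]
tool_rot: [0.372, 1.571, -1.435]
force: [0.3, -0.9, 0.4]
grip_width: 0.0853
```

Call:
play_rows([
  [0,0,0,0,0,10,85],
  [0,0,0,0,0,10,85],
  [0,0,0,0,0,0,40],
  [0,0,0,0,0,0,40],
  [0,0,0,0,0,0,40],
  [0,0,0,0,0,0,40],
  [0,0,0,0,0,0,40],
  [0,0,0,0,0,0,40],
], grip_force=70)

```text
clock: 41.12
position: [0.4863, -0.0729, 0.0068]
tool_rot: [-0.554, 1.57, -2.02]
force: [-4.8, -0.4, 15.5]
grip_width: 0.0468
```

Call:
play_rows([
  [0,0,25,0,0,0,40],
  [0,0,35,0,0,0,40],
  [0,0,24,0,0,0,40],
  [5,-33,0,0,0,0,40],
  [5,-33,0,0,0,0,40],
  [5,-34,0,0,0,0,40],
  [5,-34,0,0,0,0,40],
  [4,-34,0,0,0,0,40],
], grip_force=80)

```text
clock: 42.12
position: [0.5107, -0.2417, 0.0903]
tool_rot: [-1.908, 1.571, 2.91]
force: [-0.1, 0.3, -0.6]
grip_width: 0.0464
```

Run:
```python
from h import *
st();ax()
blobs(vision.grab_frame('side')[:,:,::-1],['yellow','red'])
```

```text
('clock', 42.125) ('position', [0.5107, -0.2417, 0.0903]) ('tool_rot', [-1.9078, 1.5706, 2.9097]) ('force', [-0.1471, 0.2524, -0.5897]) ('grip_width', 0.0464) ('qpos', [0.7366, 0.6406, -0.5655, 1.8399, 0.4647, 0.7961, 0.0338])
jaw deg 6.02 x [-2.e-04  0.e+00 -1.e+00]
yellow [(863, [333, 364, 36, 34], [350.6, 380.1])]
red [(429, [349, 166, 23, 23], [360.3, 177.5])]
```

Call:
play_rows([
  [3,-32,0,0,0,0,40],
  [0,0,0,0,0,0,40],
  [0,0,-15,0,0,0,40],
  [0,0,-15,0,0,0,40],
  [0,0,-8,0,0,0,40],
  [0,0,-6,0,0,0,40],
  [0,0,-4,0,0,0,40],
  [0,0,0,0,0,0,40],
])

```text
clock: 43.18
position: [0.5136, -0.2723, 0.0422]
tool_rot: [-2.471, 1.57, 2.349]
force: [-3.3, 3.5, 7.2]
grip_width: 0.046
```

Call:
play_rows([
  [0,0,-2,0,0,0,40],
  [0,0,-0.5,0,0,0,40],
  [0,0,0,0,0,0,40],
  [0,0,0,0,0,0,40],
])

```text
clock: 43.68
position: [0.5138, -0.2725, 0.0408]
tool_rot: [0.494, 1.57, -0.969]
force: [-8.2, 5.1, 21.3]
grip_width: 0.0462
```

Call:
play_rows([
  [0,0,0,0,0,0,40],
  [0,0,0,0,0,0,40],
  [0,0,0,0,0,0,40],
  [0,0,0,0,0,0,40],
  [0,0,0,0,0,0,40],
  [0,0,0,0,0,0,40],
  [0,0,0,0,0,0,40],
  [0,0,0,0,0,0,40],
])

```text
clock: 44.68
position: [0.5138, -0.2725, 0.0408]
tool_rot: [0.53, 1.57, -0.933]
force: [-7.0, 5.2, 20.2]
grip_width: 0.0461
```

Call:
play_rows([
  [0,0,0,0,0,0,40],
  [0,0,0,0,0,0,40],
  [0,0,0,0,0,0,40],
  [0,0,0,0,0,0,40],
  [0,0,0,0,0,0,40],
  [0,0,0,0,0,0,40],
  [0,0,0,0,0,0,40],
  [0,0,0,0,0,0,40],
])

```text
clock: 45.68
position: [0.5138, -0.2725, 0.0408]
tool_rot: [0.437, 1.57, -1.026]
force: [-7.5, 4.7, 20.0]
grip_width: 0.0462
```

Call:
play_rows([
  [0,0,0,0,0,0,40],
  [0,0,0,0,0,0,40],
  [0,0,0,0,0,0,40],
])

```text
clock: 46.05
position: [0.5138, -0.2725, 0.0408]
tool_rot: [0.474, 1.57, -0.989]
force: [-7.0, 5.3, 20.3]
grip_width: 0.0459
```

Call:
play_rows([
  [0,0,25,0,0,0,40],
  [0,0,45,0,0,0,40],
  [0,0,40,0,0,0,40],
  [-4,43,0,0,0,0,40],
  [-4,43,0,0,0,0,40],
  [-4,43,0,0,0,0,40],
  [-4,43,0,0,0,0,40],
  [-4,43,0,0,0,0,40],
])

```text
clock: 47.05
position: [0.4937, -0.0565, 0.15]
tool_rot: [1.309, 1.57, -0.154]
force: [0.4, 0.8, -1.8]
grip_width: 0.0461
```

Call:
play_rows([
  [-4,44,0,0,0,0,40],
  [-4,44,0,0,0,0,40],
  [-4,44,0,0,0,0,40],
  [-4,44,0,0,0,0,40],
  [-4,44,0,0,0,0,40],
  [-4,44,0,0,0,0,40],
  [-3,44,0,0,0,0,40],
  [0,0,0,0,0,0,40],
])

```text
clock: 48.05
position: [0.4659, 0.254, 0.15]
tool_rot: [2.779, 1.569, 1.32]
force: [-0.7, -0.3, -1.5]
grip_width: 0.0459
```

Call:
play_rows([
  [0,0,0,0,0,0,40],
  [0,0,0,0,0,0,40],
])

```text
clock: 48.3
position: [0.467, 0.2492, 0.1498]
tool_rot: [0.178, 1.57, -1.287]
force: [0.9, 0.2, -1.8]
grip_width: 0.0462
```

Run:
```python
from h import *
st();ax()
snap('side','s11',(260,260,440,460),3)
```

```text
('clock', 48.3) ('position', [0.467, 0.2492, 0.1498]) ('tool_rot', [0.1776, 1.5703, -1.287]) ('force', [0.8584, 0.2175, -1.8283]) ('grip_width', 0.0462) ('qpos', [-0.1004, 0.5251, -0.6815, 1.8864, 0.4234, 0.8784, -0.8863])
jaw deg 6.09 x [ 1.e-04 -5.e-04 -1.e+00]
```

View pics/s11.png

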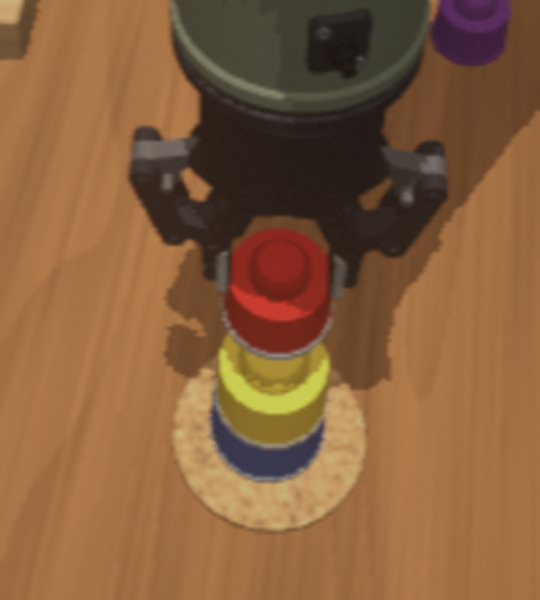

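Call:
play_rows([
  [0,0,-15,0,0,0,40],
  [0,0,-14,0,0,0,40],
  [0,0,-10,0,0,0,40],
  [0,0,-7,0,0,0,40],
  [0,0,-5,0,0,0,40],
  [0,0,0,0,0,0,40],
  [0,0,0,0,0,0,40],
])

```text
clock: 49.22
position: [0.4668, 0.2504, 0.0991]
tool_rot: [1.935, 1.57, 0.471]
force: [0.3, 0.9, -0.1]
grip_width: 0.0461
```

Call:
play_rows([
  [0,0,-2,0,0,0,40],
  [0,0,-1,0,0,0,40],
  [0,0,-1,0,0,0,40],
  [0,0,-0.5,0,0,0,40],
  [0,0,0,0,0,0,40],
])

```text
clock: 49.85
position: [0.4668, 0.2505, 0.0946]
tool_rot: [2.024, 1.57, 0.561]
force: [-0.9, -0.2, 5.6]
grip_width: 0.0461
```

Call:
play_rows([
  [0,0,0,0,0,0,65],
  [0,0,0,0,0,0,85],
  [0,0,1,0,0,0,85],
  [0,0,0,0,0,-5,85],
  [0,0,0,0,0,-10,85],
  [0,0,0,0,0,-10,85],
  [0,0,0,0,0,-10,85],
  [0,0,0,0,0,-10,85],
], grip_force=20)

```text
clock: 50.85
position: [0.4667, 0.2503, 0.0954]
tool_rot: [-2.593, 1.571, 1.436]
force: [-0.4, 0.9, 0.1]
grip_width: 0.085
```

Call:
play_rows([
  [0,0,0,0,0,-10,85],
  [0,0,0,0,0,-10,85],
  [0,0,0,0,0,-10,85],
  [0,0,0,0,0,0,85],
  [0,0,0,0,0,0,85],
])

```text
clock: 51.48
position: [0.4666, 0.2504, 0.0953]
tool_rot: [-2.279, 1.571, 1.236]
force: [-0.4, -0.1, 0.1]
grip_width: 0.0852
```

Call:
play_rows([
  [0,0,0,0,0,0,40],
  [0,0,0,0,0,0,40],
  [0,0,0,0,0,0,40],
  [0,0,0,0,0,0,40],
  [0,0,0,0,0,0,40],
  [0,0,0,0,0,0,85],
  [0,0,0,0,0,0,85],
  [0,0,0,0,0,0,85],
])

```text
clock: 52.48
position: [0.4666, 0.2503, 0.0952]
tool_rot: [-0.007, 1.571, -2.779]
force: [0.3, 0.7, -0.6]
grip_width: 0.0851
```

Call:
play_rows([
  [0,0,20,0,0,0,85],
  [0,0,40,0,0,0,85],
  [0,0,40,0,0,0,85],
  [10,-40,0,0,0,0,60],
  [10,-40,0,0,0,0,20],
  [10,-40,0,0,0,0,0],
  [10,-40,0,0,0,0,0],
  [10,-40,0,0,0,0,0],
])

```text
clock: 53.48
position: [0.5168, 0.0489, 0.1953]
tool_rot: [2.68, 1.571, -0.092]
force: [0.1, 0.5, 0.4]
grip_width: -0.0004
```

Run:
```python
from h import *
st();ax()
im=vision.grab_frame('side')[:,:,::-1]; t=vision.grab_frame('top')[:,:,::-1]
a=cv2.resize(im[330:450,285:415],None,fx=3.4,fy=3.4,interpolation=2)
b=cv2.resize(t[235:355,110:225],None,fx=3.4,fy=3.4,interpolation=2)
cv2.imwrite('pics/s12.png',np.hstack([a,b])[:, :800])
```

```text
('clock', 53.475) ('position', [0.5168, 0.0489, 0.1953]) ('tool_rot', [2.6797, 1.5707, -0.0924]) ('force', [0.1344, 0.538, 0.4166]) ('grip_width', -0.0004) ('qpos', [0.0092, 0.3838, -0.2817, 1.8832, 0.1341, 0.8927, -1.5387])
jaw deg -68.83 x [ 1.e-04 -0.e+00 -1.e+00]
```

View pics/s12.png

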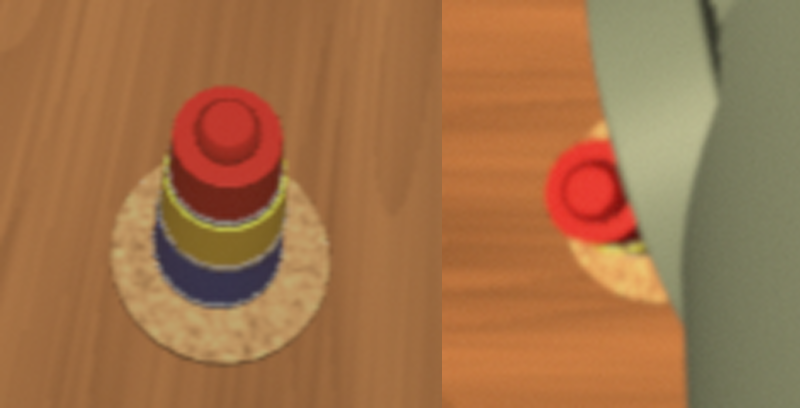

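Call:
play_rows([
  [20,-39,0,0,0,0,0],
  [20,-39,0,0,0,0,0],
  [20,-39,0,0,0,0,0],
  [20,-39,0,0,0,0,0],
  [20,-38,0,0,0,0,0],
  [18,-38,0,0,0,0,0],
  [0,0,0,0,0,0,0],
  [0,0,0,0,0,0,0],
], grip_force=40)

```text
clock: 54.58
position: [0.6345, -0.1807, 0.195]
tool_rot: [-1.38, 1.57, 2.131]
force: [0.9, 0.6, -0.1]
grip_width: -0.0001
```

Call:
play_rows([
  [0,0,-35,0,0,0,0],
  [0,0,-35,0,0,0,0],
  [0,0,-35,0,0,0,0],
  [0,0,0,0,0,0,0],
])

```text
clock: 55.08
position: [0.6332, -0.18, 0.0885]
tool_rot: [-0.717, 1.567, 2.796]
force: [0.0, 0.3, 0.6]
grip_width: 0.0
```

Call:
play_rows([
  [1,-11,0,0,0,0,0],
  [1,-11,0,0,0,0,0],
  [1,-11,0,0,0,0,0],
  [1,-11,0,0,0,0,0],
  [1,-11,0,0,0,0,0],
  [1,-11,0,0,0,0,0],
  [1,-11,0,0,0,0,0],
  [1,-11,0,0,0,0,0],
])

```text
clock: 56.08
position: [0.6428, -0.2709, 0.0911]
tool_rot: [2.429, 1.57, -0.343]
force: [-0.0, 2.1, -0.6]
grip_width: -0.0002
```

Call:
play_rows([
  [1,-4,0,0,0,0,0],
  [0,-4,0,0,0,0,0],
  [0,0,0,0,0,0,0],
])

```text
clock: 56.45
position: [0.6434, -0.2748, 0.09]
tool_rot: [-1.502, 1.566, 2.01]
force: [-5.5, 12.9, 6.5]
grip_width: -0.0
```

Call:
play_rows([
  [0,-2,0,0,0,0,0],
  [0,0,0,0,0,0,0],
])

```text
clock: 56.7
position: [0.6435, -0.2752, 0.09]
tool_rot: [-1.553, 1.565, 1.96]
force: [-7.3, 20.2, 9.6]
grip_width: -0.0001
```

Call:
play_rows([
  [0,12,0,0,0,0,0],
  [0,10,40,0,0,0,0],
  [0,0,60,0,0,0,0],
  [-30,-10,40,0,0,0,0],
  [-40,-10,20,0,0,0,0],
  [-40,-10,0,0,0,0,0],
  [-40,-10,0,0,0,0,0],
  [0,0,0,0,0,0,0],
])

```text
clock: 57.7
position: [0.4912, -0.2993, 0.2508]
tool_rot: [0.81, 1.569, -1.966]
force: [1.0, -0.7, 0.6]
grip_width: 0.0002
```

Run:
```python
from h import *
st()
im=vision.grab_frame('side')[:,:,::-1];blobs(im)
h=cv2.cvtColor(im,cv2.COLOR_BGR2HSV)[145:195,285:325]
m=(abs(h[:,:,0].astype(int)-27)<6)&(h[:,:,1]>150);n,l,s,c=cv2.connectedComponentsWithStats(m.astype(np.uint8));print('ball side',s[1:].tolist(),c[1:]+[285,145])
i0=cv2.imread('pics/s0.png');h=cv2.cvtColor(i0,cv2.COLOR_BGR2HSV)[145:195,285:325]
m=(abs(h[:,:,0].astype(int)-27)<6)&(h[:,:,1]>150);n,l,s,c=cv2.connectedComponentsWithStats(m.astype(np.uint8));print('ball s0',s[1:].tolist(),c[1:]+[285,145])
cv2.imwrite('pics/s13.png',im)
```

```text
('clock', 57.7) ('position', [0.4912, -0.2993, 0.2508]) ('tool_rot', [0.8098, 1.5694, -1.9655]) ('force', [0.9959, -0.7345, 0.5577]) ('grip_width', 0.0002) ('qpos', [0.6003, 0.4076, -0.215, 1.6804, 0.0985, 1.064, -0.85])
blue [(679, [404, 4, 35, 22], [421.8, 14.3])]
yellow []
red [(1023, [336, 356, 32, 39], [351.2, 374.4])]
teal []
purple []
ball side [[17, 8, 9, 8, 63]] [[305.71428571 156.52380952]]
ball s0 [[16, 8, 9, 9, 60]] [[305.41666667 156.7       ]]
```

View pics/s13.png

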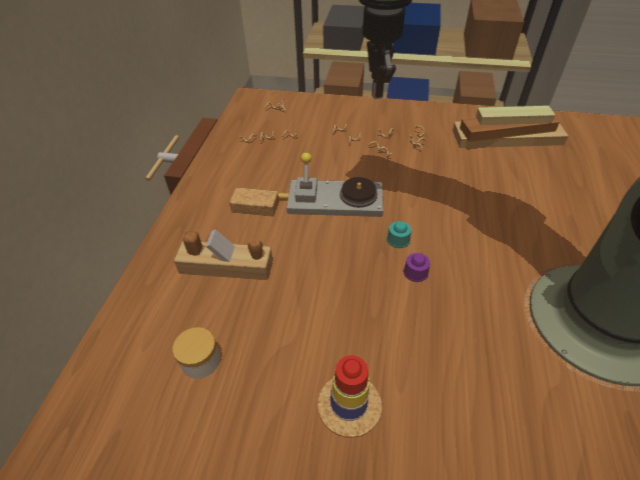

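Everything is in place: the lever is back where it started (305.7, 156.5), the tower stands on the mat, and the other items look unmoved.

```bash
python3 -c "
from h import *
workorder.job_done()"
```

```text
the job is handed in; nothing more can be done
```

The job is handed in at about 58 s. I opened the valve to its stop, blew out the blue, yellow and red cups in that order, stacked them on the mat and closed the valve to its stop.

- **Cups:** the green cup was absent. The teal and purple cups are the same size as the red one, so I took them as look-alikes and left them alone.
- **Blowing:** each cup was held on the fully pressed pad for more than 2 s, at about 20–24 N. The air was on throughout.
- **Force peaks:** pressing briefly read 39 N with the blue cup and 62 N with the yellow before I backed off. That load went through the held cup and stayed below the 120 N wrist limit. I have no separate reading for the 40 N limit on the arm and gripper body.
- **Slip:** the blue cup slid about 4 mm in the grip while pressing. I reset its centring when I placed it.
- **Tower:** the last side picture shows a straight blue, yellow, red tower. It stands about 2 mm off the measured mat centre by the tool positions.
- **Lever and other items:** the lever ball is back at its starting pixel (305.7, 156.5, against 305.4, 156.7 at the start). The plane, wax tin and sanding block look unmoved.
- **Checks that fell short:** the last top view of the tower was partly hidden by the arm, so the final check rests on the side camera. The two cameras and the robot differed by about 2–4 mm.

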